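# Slide the panel blank out over the ledge end

### The job

Push the aluminium panel blank with the fingertips, without pinching or lifting it, until its long back edge lies flush against the blue fence of the ledge and about a quarter of its length sticks out over the open end of the ledge (the end away from the black paddle controller), so that its edge can be got hold of later. Leave it lying flat on the ledge, and leave the paddle controller, the breadboard and the side cutters where they are.

Things in the scene. Friction and masses are not known exactly. Their poses are not given: they have to be found in the camera images.
- ledge: Low shelf unit fixed to the desk: dark wooden top 440 mm long (its y), 175 mm deep (its x), 130 mm above the desk. Origin: at desk level under its centre; x points to the back (away from the robot), y to the robot's left, turned by up to 0.3 rad. No rim at the front or ends. Open end: y = -220 mm. Four orange tilt-out bins below the top may lean out up to 60 mm in front.
- ledge_lip (a point): Middle of the open end of the ledge, on its top surface's edge (ledge frame 0, -220, 130 mm); the plate must stick out past it towards the ledge's -y.
- fence_mid (a point): Middle of the foot of the blue fence's front face (ledge frame 77.5, 0, 130 mm). The fence runs along the whole back of the ledge (along its y), 10 mm thick, standing 12 mm above the top.
- plate: Loose bare aluminium panel blank, 120 mm long (its y), 95 mm wide (its x), 5 mm thick, 0.1 to 0.22 kg, lying flat on the ledge, turned up to 0.15 rad against it. Origin: centre of its underside. Its -y end leads towards the open end, its +x side is the back edge, facing the fence. A few newtons slide it.
- plate_lead (a point): Middle of the plate's leading (-y) end edge, at the underside (plate frame 0, -60, 0 mm).
- plate_back_lead (a point): Corner of the plate's back (+x) edge and leading end, at the underside (plate frame 47.5, -60, 0 mm).
- plate_back_trail (a point): Corner of the plate's back (+x) edge and trailing (+y) end, at the underside (plate frame 47.5, 60, 0 mm).
- paddle: Loose black plastic paddle controller, 60 x 80 x 30 mm (its x, y, z), with an 18 mm high round knob on top and a red button, standing on the ledge near its +y end, long side across the ledge, about 60 to 175 mm behind the plate's trailing end. Origin: centre of its underside. To be left alone.
- breadboard: Loose white breadboard, 165 x 55 x 10 mm (its x, y, z), on the desk beyond one end of the ledge. Origin: centre of its underside. To be left alone.
- cutters: Loose chrome side cutters with red grips, about 150 mm long (its x, jaws to +x), 47 mm wide, 14 mm high, on the desk beyond one end of the ledge. Origin: on the desk under the grips' fork. To be left alone.
There are look-alikes about, which are no part of the job. There is more than one size of the plate; the one meant has the size given above.

How it is judged:
By the outcome, as a careful person would: the job done as asked, in the order asked, and still so for the second after the job is handed in, with the robot touching nothing.
It also fails if it takes over 61 s, if anything falls off the work surface, if the arm or the gripper's body presses on something with over 40 N, if the wrist force passes 120 N, or if a joint passes its speed limit or range.

### The arm

A 7-joint arm with a two-finger parallel gripper is mounted at the origin on the work surface. World frame = base frame: x ahead of the robot, y to its left, z up, the work surface at z = 0. Lengths are in m, angles in rad, forces in N, time in s.
With the tool pointing down it reaches from about 0.35 to 0.775 m from the base axis. Payload 3.1 kg.
Tool frame: the origin (TCP) lies on the centre line of the jaws, within the pads' length; the fingertips stand 25 mm ahead of it and the grasp point (between the pads) lies 6 mm ahead of it; z points along the fingers, y is the line along which they close (so a half turn about z gives the same grasp; the last joint's range is limited). The gripper opens to 85 mm and grips with 20 to 120 N. Pads are 22 mm wide; open, the fingers measure 114 mm over their backs; the gripper's body (76 mm by 85 mm) begins 54 mm behind the grasp point. The pads swing forward as they close: fully open they stand 13 mm farther back than shut.
Start: joints at [1.281, 0.311, 0.014, 1.512, -0.004, 1.319, -0.027], TCP at [0.135, -0.533, 0.256] pointing down, gripper open.
Joint ranges: [-2.7, 2.7], [-0.3, 1.91], [-1.27, 1.3], [0.12, 2.57], [-1.44, 4.58], [0.2, 2.03], [-3.05, 3.05]. Speed limits (rad/s): [2.79, 2.79, 3.14, 3.14, 3.14, 3.14, 3.14].

### API

Orientations are given as [roll, pitch, yaw] about the fixed x, y, z axes, in that order (R = Rz(yaw) Ry(pitch) Rx(roll)).
In Python, from plant import * gives the robot as it stands. Calls block until the motion is done:
- movep(position, orientation): joint-space move of the TCP to a pose.
- move_l(position, rot=None, speed=0.15, max_force=None): straight line of the TCP; rot=None keeps the orientation; speed is the mean speed in m/s. With max_force (N) it stops when the force on the tool has changed by that much, and returns True; else False.
- goto_joints(angles): joint-space move.
- grip(opening): finger opening in m; the grip force is fixed at half the most; returns when the fingers have stopped.
- dwell(seconds).
- ik(position, orientation): joint angles nearest the present ones, or None.
- read_state(): the state.
- camera(name): name is "scene" or "top" or "wrist"; returns a dict with "pixels" (480x640x3 uint8, red, green, blue), "z_map" (480x640 float32, m along the optical axis (not along the pixel's ray), 0 where there is no reading), "mtx" (3x3 intrinsics, pixels), "view" (4x4, takes a point from world to camera coordinates). Camera axes: x right, y down, z forward; pixel columns grow to the right and rows downward; lengths in m; the calibration is good to about 2 mm. The wrist camera is an equidistant fisheye: a pixel r from the principal point sees the ray r / f radians off the axis. A picture is of the moment at which its call begins.
A pose or a line that the arm cannot do raises MotionError and nothing moves.
- hand_in(): hands the job in; it is judged then, once.
The state is a dict: "time": time; "joint_pos": joint angles; "dq": joint speeds; "joint_torque": joint torques, N m; "eef_pos": TCP position; "eef_rot": TCP orientation; "contact_force": force on the tool from outside, world axes, zero at the start; "ft_torque": the same for the moment, N m; "finger_gap": finger opening in m; "gripper_force": force on a finger pad.
Only numpy, scipy, OpenCV 4.12 (cv2) and the standard library are available. Lean on these libraries where they do the work, as an engineer would, in place of code of your own. Each camera call takes 0.05 s, during which the arm holds its last target. There are 200 camera calls.

## Working session

There is one attempt and no reset: what is moved stays moved. The work goes in short steps, each a Python script; the robot and the scene stay as the last script left them, time stands still between calls to the robot, and variables do not carry over. Pictures are saved under pics/ and viewed, at most 10 in all, crops included, and the job is handed in when it is done.

```bash
mkdir -p pics; ls
python3 - <<'E'
from plant import *
import cv2,numpy as np
for n in ("scene","top"):
    c=camera(n); cv2.imwrite(f"pics/{n}0.png",c["pixels"][:,:,::-1]); np.savez(f"{n}0.npz",**c)
    print(n,c["mtx"].round(1).tolist(),c["view"].round(3).tolist())
print(read_state())
E
```

```text
pics
scene [[555.7, 0.0, 315.2], [0.0, 555.7, 245.8], [0.0, 0.0, 1.0]] [[0.46, 0.888, -0.004, -0.268], [0.673, -0.352, -0.651, -0.265], [-0.579, 0.297, -0.759, 1.653], [0.0, 0.0, 0.0, 1.0]]
top [[544.1, 0.0, 316.4], [0.0, 544.1, 229.5], [0.0, 0.0, 1.0]] [[-0.021, -0.999, -0.025, 0.061], [-0.997, 0.023, -0.073, 0.53], [0.073, 0.024, -0.997, 1.362], [0.0, 0.0, 0.0, 1.0]]
{'time': 0.1, 'joint_pos': array([ 1.28131223,  0.31165369,  0.01399463,  1.51289513, -0.00441656,
        1.3192006 , -0.02717341]), 'dq': array([-9.42178872e-04, -6.25819564e-04, -2.35974847e-03, -3.13692479e-03,
       -1.67061072e-03, -3.59472513e-06,  9.65296684e-04]), 'joint_torque': array([ 6.60980077e-04, -3.80851257e+01,  1.46944025e-01, -2.31241733e+01,
        1.24631776e-02,  8.15023959e-03, -2.86534521e-05]), 'eef_pos': array([ 0.13476377, -0.53261539,  0.25532589]), 'eef_rot': array([-3.13946807e+00,  7.36776447e-05,  2.47881593e-01]), 'contact_force': array([-0.67466416,  0.40604632, -0.24172237]), 'ft_torque': array([ 0.00795255, -0.03477802,  0.02643989]), 'gripper_force': 0.0, 'finger_gap': 0.0857187598680573}
```

View pics/top0.png

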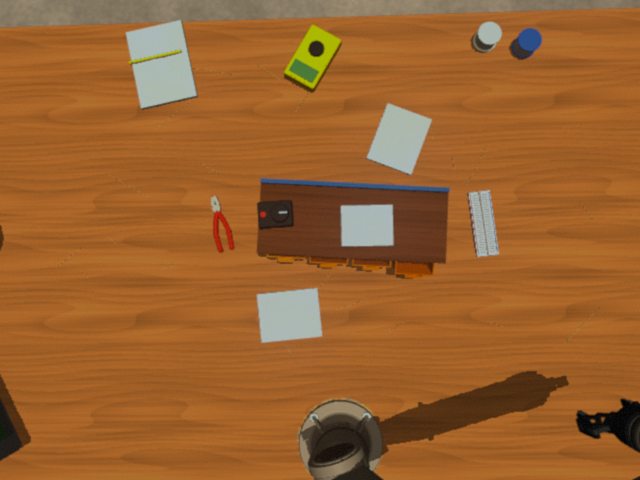

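View pics/scene0.png

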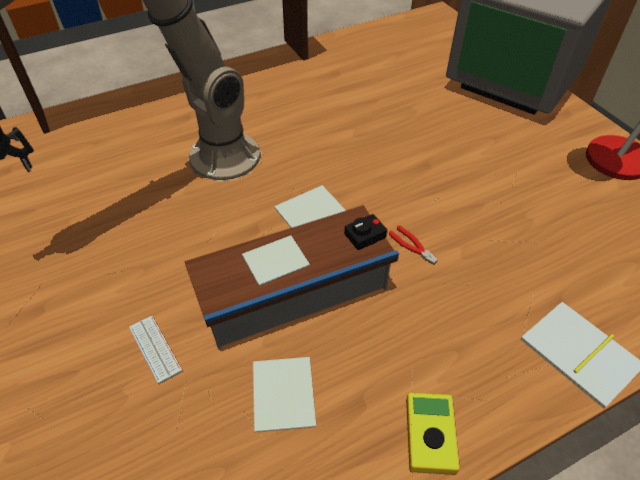

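The top view shows the ledge at cols 258–448, rows 180–262. The fence runs along its top edge, the plate is at cols 341–393, rows 205–246, the paddle at col 275, and the open end is at col 448 on the right (world -y). The scene view confirms this layout, with the cutters beyond the paddle end and the breadboard beyond the open end. Both are clear of the pushes.

```bash
cat > h.py <<'E'
import numpy as np, cv2
def ray(c,uv,z):
    V=c["view"];R,t=V[:3,:3],V[:3,3];o=-R.T@t
    d=np.c_[np.atleast_2d(uv).astype(float),np.ones(len(np.atleast_2d(uv)))]@np.linalg.inv(c["mtx"]).T@R
    return o+d*((z-o[2])/d[:,2])[:,None]
def big(m):
    cs,_=cv2.findContours(m.astype(np.uint8),cv2.RETR_EXTERNAL,cv2.CHAIN_APPROX_NONE)
    return max(cs,key=cv2.contourArea)
def measure(c):
    """ledge yaw, origin xy (via fence + open end), plate centre/yaw in world, from top camera"""
    roi=np.zeros((480,640),bool); roi[170:275,245:490]=1
    h,s,v=[a.astype(int) for a in cv2.split(cv2.cvtColor(c["pixels"],cv2.COLOR_RGB2HSV))]
    blue=roi&(h>100)&(h<130)&(s>120)&(v>50)
    ys,xs=np.nonzero(blue)
    P=ray(c,np.c_[xs,ys],.142)[:,:2]
    vx,vy,x0,y0=cv2.fitLine(P.astype(np.float32),cv2.DIST_HUBER,0,.01,.01).ravel()
    ey=np.array([vx,vy])*np.sign(vy); ex=np.array([ey[1],-ey[0]])
    th=np.arctan2(ex[1],ex[0]); s_=(P-[x0,y0])@ey
    ends=(s_.min(),s_.max())
    # visible fence top+front: its mean depth ~ centre of the 10 mm top (82.5)
    mid=np.array([x0,y0])+ey*(sum(ends)/2)
    org=mid-ex*.0825
    pl=roi&(s<60)&(v>120); pl[:,455:]=0
    cnt=big(pl); box=cv2.boxPoints(cv2.minAreaRect(cnt.astype(np.float32)))
    B=ray(c,box,.135)[:,:2]
    L=(B-org)@np.c_[ex,ey]
    return dict(th=th,org=org,ex=ex,ey=ey,flen=ends[1]-ends[0],box=L.round(4))
E
python3 - <<'E'
from h import *
c=dict(np.load("top0.npz")); m=measure(c); print(m)
b=m["box"]; print([np.linalg.norm(b[i]-b[i-1]) for i in range(4)])
# dark wood extents along ledge axes
h,s,v=[a.astype(int) for a in cv2.split(cv2.cvtColor(c["pixels"],cv2.COLOR_RGB2HSV))]
w=np.zeros((480,640),bool);w[170:275,245:490]=1;w&=(v<110)&(s>60)
ct=big(cv2.morphologyEx(w.astype(np.uint8),cv2.MORPH_OPEN,np.ones((3,3))))
P=(ray(c,ct[:,0],.13)[:,:2]-m["org"])@np.c_[m["ex"],m["ey"]]
print("wood",P.min(0),P.max(0))
# heights from depth map in fence/wood
V=c["view"]
for u,r in [(420,220),(367,225),(320,240)]:
    z=c["z_map"][r,u];p=V[:3,:3].T@(np.linalg.inv(c["mtx"])@[u,r,1]*z-V[:3,3]);print(u,r,p.round(4))
E
```

```text
{'th': np.float32(-0.07454141), 'org': array([ 0.54130454, -0.0370602 ]), 'ex': array([ 0.9972231, -0.0744724], dtype=float32), 'ey': array([0.0744724, 0.9972231], dtype=float32), 'flen': np.float64(0.43463885107043165), 'box': array([[ 0.0354,  0.0305],
       [ 0.045 , -0.0914],
       [-0.0516, -0.0983],
       [-0.0614,  0.0229]])}
[np.float64(0.09709788875150685), np.float64(0.12227743046040834), np.float64(0.09684611504856558), np.float64(0.12159555912943532)]
wood [-0.11910329 -0.21836477] [0.08135541 0.22504937]
420 220 [ 0.5397 -0.1954  0.128 ]
367 225 [ 0.53   -0.071   0.1389]
320 240 [0.498  0.0387 0.132 ]
```

```bash
cat >> h.py <<'E'
TH=-.0745; ORG=np.array([.5413,-.0371])
EX=np.array([np.cos(TH),np.sin(TH)]); EY=np.array([-EX[1],EX[0]])
def W(x,y,z): p=ORG+x*EX+y*EY; return [p[0],p[1],z]
def Lf(p): d=np.array(p[:2])-ORG; return [round(float(d@EX),4),round(float(d@EY),4),round(float(p[2]),4)]
E
python3 - <<'E'
from plant import *
from h import *
yaws=[TH+np.pi/2,TH-np.pi/2]
q=[ik(W(-.008,.065,.26),[np.pi,0,y]) for y in yaws]; print(q)
y=min(zip(yaws,q),key=lambda a:9 if a[1] is None else abs(a[1][6]))[0]
print("yaw",y, ik(W(-.008,-.13,.16),[np.pi,0,y]))
movep(W(-.008,.065,.26),[np.pi,0,y])
grip(.05)
print(move_l(W(-.008,.065,.19),speed=.15,max_force=8))
print(move_l(W(-.008,.065,.145),speed=.02,max_force=4))
s=read_state();print(s["time"],Lf(s["eef_pos"]),s["contact_force"],s["finger_gap"])
c=camera("wrist");cv2.imwrite("pics/w1.png",c["pixels"][:,:,::-1])
E
```

```text
[array([ 0.52339622,  0.39798583, -0.83732836,  1.51179935,  0.29854361,
        1.3646925 , -0.41073036]), array([ 0.65677326,  0.48186186, -1.07578323,  1.5075331 ,  0.42615891,
        1.40636993,  2.6260623 ])]
yaw 1.4962963267948965 [ 0.7187179   0.44976527 -0.60300402  1.64056907  0.2751384   1.13736136
 -0.02884613]
False
True
5.2917 [-0.008, 0.065, 0.1521] [-0.37167732  0.02655638  4.40971083] 0.049889305399031636
```

View pics/w1.png

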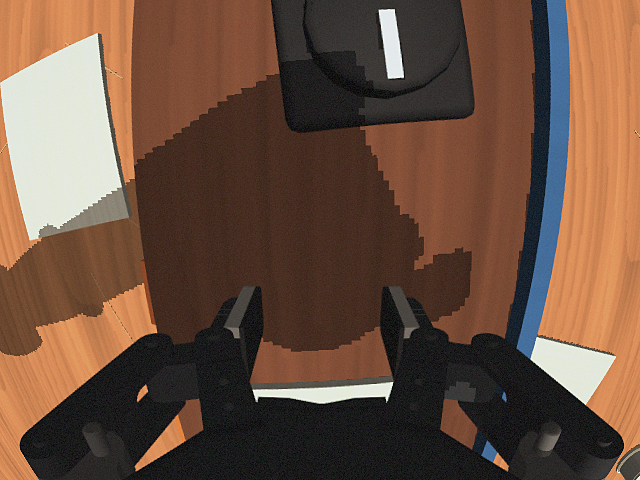

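The wrist view shows the fingertips standing on the bare wood at rows 290–330. The plate's trailing edge is just behind them (row 388) and the paddle is well clear at row 130. I'll push along -y now.

Run:
```python
from plant import *
from h import *
z=.1538
move_l(W(-.008,.065,z),speed=.02)
print(move_l(W(-.008,-.105,z),speed=.05,max_force=15))
s=read_state();print(s["time"],Lf(s["eef_pos"]),s["contact_force"])
move_l(W(-.008,-.075,z),speed=.1)
move_l(W(-.008,-.02,.26),speed=.2)
c=camera("top");m=measure(c);print(m["box"],m["org"],m["th"]);cv2.imwrite("pics/t2.png",c["pixels"][140:300,220:500,::-1].repeat(2,0).repeat(2,1))
```

```text
False
9.1833 [-0.008, -0.1049, 0.1538] [1.05853194 0.74753225 1.38551175]
[[ 0.0344 -0.142 ]
 [ 0.0391 -0.2343]
 [-0.0582 -0.2377]
 [-0.0631 -0.146 ]] [ 0.5413243  -0.03707449] -0.07438894
```

View pics/t2.png

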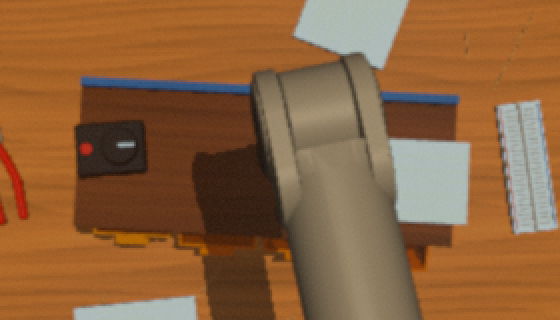

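The plate's leading edge is at ledge y ≈ -0.235, already overhanging by 15 mm and almost square. It needs about 14 mm more, then the push into the fence.

Run:
```python
from plant import *
from h import *
z=.1538
move_l(W(-.010,-.075,z),speed=.15)
print(move_l(W(-.010,-.1185,z),speed=.04,max_force=15))
move_l(W(-.010,-.08,z),speed=.1)
move_l(W(-.010,-.08,.24),speed=.2)
movep(W(-.112,-.187,.24),[np.pi,0,TH])
move_l(W(-.112,-.187,z),speed=.12,max_force=10)
print(Lf(read_state()["eef_pos"]))
print(move_l(W(-.0,-.187,z),speed=.04,max_force=12))
s=read_state();print(s["time"],Lf(s["eef_pos"]),s["contact_force"])
if s["eef_pos"] is not None:
    p=Lf(s["eef_pos"]); move_l(W(p[0]-.05,-.187,z),speed=.1)
    move_l(W(-.10,-.187,.24),speed=.15)
    movep(W(-.19,.0,.3),[np.pi,0,TH])
c=camera("top");m=measure(c);print(m["box"],m["org"],m["th"]);cv2.imwrite("pics/t3.png",c["pixels"][140:300,220:500,::-1].repeat(2,0).repeat(2,1))
```

```text
False
[-0.1112, -0.187, 0.1544]
True
17.6583 [-0.0256, -0.1869, 0.1527] [ 0.57005166 -0.8402162  -0.69487529]
[[ 0.0781 -0.1263]
 [ 0.0834 -0.2327]
 [-0.0145 -0.2361]
 [-0.0199 -0.1303]] [ 0.54138409 -0.03710972] -0.074022494
```

View pics/t3.png

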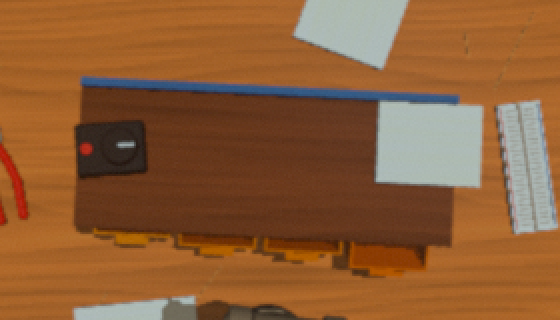

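```bash
sed -i 's/pl\[:,455:\]=0/pl[:,464:]=0/' h.py
python3 - <<'E'
from plant import *
from h import *
c=camera("top");m=measure(c);b=m["box"];print(b,m["th"])
e=b[0]-b[1]; print([np.linalg.norm(b[i]-b[i-1]).round(4) for i in range(4)],"yaw",-e[0]/e[1])
# fence blue pixels beside plate vs elsewhere
movep(W(-.04,-.20,.30),[np.pi,0,TH+np.pi/2])
c=camera("wrist");cv2.imwrite("pics/w4.png",c["pixels"][:,:,::-1]);print(read_state()["time"])
E
```

```text
[[-0.0181 -0.1285]
 [ 0.0794 -0.1282]
 [ 0.0807 -0.2492]
 [-0.0166 -0.2488]] -0.07402034
[np.float64(0.1203), np.float64(0.0975), np.float64(0.121), np.float64(0.0973)] yaw -325.00000000000574
21.5917
```

View pics/w4.png

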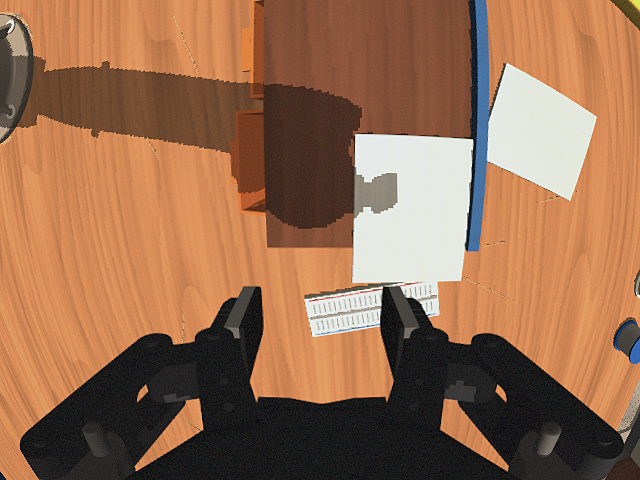

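The wrist view shows the plate's back edge (473,138)–(463,280) along the fence foot (474,138)–(467,250), and its end hanging past the ledge end (row 248). The overhang is about 30 mm. The first press stopped on impact, so I'll do one slow second press to make sure the edge is flush.

Run:
```python
from plant import *
from h import *
z=.1538
movep(W(-.10,-.187,.24),[np.pi,0,TH])
move_l(W(-.075,-.187,z),speed=.12,max_force=10)
move_l(W(-.035,-.187,z),speed=.06,max_force=10)
print(move_l(W(-.01,-.187,z),speed=.01,max_force=15))
s=read_state();p=Lf(s["eef_pos"]);print(s["time"],p,s["contact_force"])
move_l(W(p[0]-.05,-.187,z),speed=.1)
move_l(W(-.10,-.187,.24),speed=.15)
movep(W(-.19,.0,.3),[np.pi,0,TH])
c=camera("top");m=measure(c);b=m["box"];print(b,m["th"],read_state()["time"])
cv2.imwrite("pics/t5.png",cv2.resize(c["pixels"][165:275,380:500,::-1],None,fx=5,fy=5,interpolation=cv2.INTER_NEAREST))
```

```text
True
26.1083 [-0.0257, -0.187, 0.1527] [ 0.09731584 -0.86698524 -0.21077977]
[[-0.0181 -0.1285]
 [ 0.0795 -0.1282]
 [ 0.0807 -0.2491]
 [-0.0166 -0.2487]] -0.07392771 28.4167
```

View pics/t5.png

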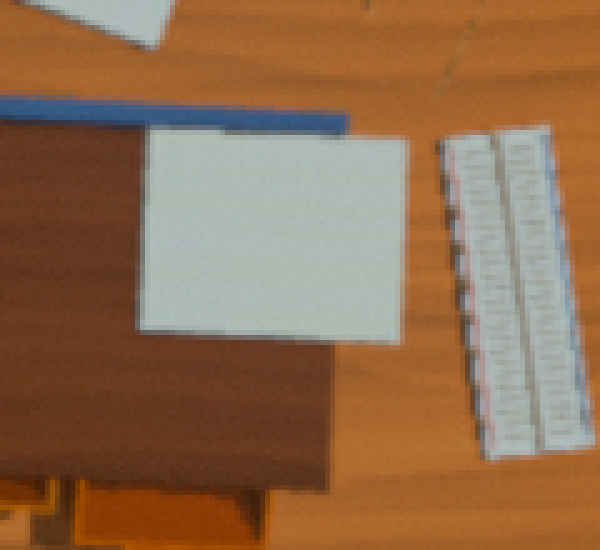

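The plate stopped at the same place, solid against the fence, with about 29–30 mm overhanging. The breadboard is untouched.

```bash
python3 -c "
from plant import *
print(hand_in())"
```

```text
the job is handed in; nothing more can be done
None
```

I handed in the job with the panel lying flat on the ledge, its back edge against the blue fence and about 30 mm (a quarter of its length) over the open end; the robot never touched the paddle controller, breadboard or cutters.

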